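Shine the docked torch into the drain's rodding eye

TASK

Swing the cam lever on the torch dock round to its stop so that the torch is freed, then draw the torch up out of the dock. Turn it so that its lens looks straight into the open mouth of the slanting drain branch, in line with the branch and about 6 cm away from the mouth, and finish while still holding it there, steady and clear of the pipe. Do not knock the torch against the pipe, and leave the lever open and the other things on the board where they lie.

Things in the scene. Friction and masses are not known exactly. Their poses are not given: they have to be found in the camera images.
- torch: hand torch, a stepped cylinder 140 mm long, 0.2 kg: aluminium head 44 mm across and 38 mm long, then a black barrel 26 mm across and 102 mm long. Origin at the centre of the lens face (head end), its z axis runs along the torch to the tail. It starts standing lens down in the dock's well, z up, so the barrel stands free above the dock with the tail 150 mm above the board. Round: its yaw does not matter
- torch_tail (a point): centre of the torch's tail end, 140 mm from the lens
- dock: fixed grey block 84 x 120 x 50 mm high; origin at board level on the axis of its round well (46 mm across, 40 mm deep, floor 10 mm above the board), which holds the torch's head. The block reaches from -40 to +80 mm in its own y and +-42 mm in x. Lever pivot at x 0, y +36 mm in the dock's frame. Its yaw varies
- cam (a joint): angle of the steel cam lever (rad, 0 to 1.8) about the upright axis through its pivot, anticlockwise from above. At 0 the handle points along the dock's +y, away from the torch, and the cam overhangs the shoulder of the torch's head (4 mm above it) so that the torch cannot be drawn; from about 1.35 the cam is clear; 1.8 is the stop, handle pointing roughly to the dock's -x. It stays where it is left (friction under 1 N at the peg). Starts between 0 and 0.35
- cam_pivot (a point): point on the lever's pivot axis, 52 mm above the board
- cam_peg (a point): top centre of the black upright peg at the end of the lever handle: 14 mm across, free height 28 mm (62 to 90 mm above the board), 65 mm from the pivot axis; push or pinch the lever here
- drain: fixed white waste pipe 54 mm across, 62 mm at its collars, lying on two clips with its axis 45 mm above the board; runs along its own x from 55 to 280 mm ahead of its origin (origin at board level). A branch rises from it, slanting back towards the robot's side. The torch dock and the drain may be either way round, left or right
- eye: the slanting open branch of the drain (rodding eye): round mouth 68 mm outside, 58 mm inside, fixed to the drain. Origin at the centre of the mouth, 127 mm above the board; its z axis is the branch's axis, pointing out of the mouth, upwards and back towards the drain's -x, 35 degrees from vertical
- phone: bystander: black phone 150 x 74 x 9 mm lying flat
- spanner: bystander: steel spanner lying flat near the toolbox
- driver: bystander: screwdriver lying near the robot
- tape: bystander: roll of tape, a ring 72 mm across, 20 mm high
- backnut: bystander: white ring nut 60 mm across, 14 mm high
- coupling: bystander: copper pipe coupling, 90 mm long, 25 mm across, lying
Things that resemble listed ones, but are neither listed nor needed, are in the scene too. What is shaped like the drain but yellow is not meant.

How it is judged (in metres and radians):
On the way, in this order (a step that is already met when the one before it is completed fails the run):
1. the cam lever is swung clear (beyond 1.4 rad) while the torch is still in its well (value of joint cam above 1.4 rad and z of torch in the frame of dock below 0.02 m), for 0.1 s.
2. the torch is drawn out of the well, held by the fingers (z of torch in the frame of dock above 0.06 m and contact force between torch and the fingers above 1 N), for 0.1 s.
At the end, for the whole second after the job is handed in: Torch gripped, steady (under 30 mm/s), touching neither pipe nor dock, lens over 120 mm up, axis within 0.25 rad of the branch axis, lens to the mouth, its centre within 25 mm of that axis (each way) and 25 to 105 mm out from the mouth; cam lever beyond 1.3 rad (angle between the z axis of torch and the z axis of eye, either way round below 0.25 rad and x of torch in the frame of eye between -0.025 and 0.025 m and y of torch in the frame of eye between -0.025 and 0.025 m and z of torch in the frame of eye between 0.025 and 0.105 m and z of torch_tail in the frame of eye above 0.14 m and height (world z) of torch above 0.12 m and contact force between torch and the fingers above 1 N and contact force between torch and drain below 0.2 N and contact force between torch and dock below 0.2 N and linear speed of torch below 0.03 m/s and value of joint cam above 1.3 rad); the arm keeps its last pose, push and grip.
It fails at once if the torch knocks against the drain pipe (over 3 N) (contact force between torch and drain above 3 N).
It fails at once if a bystander is moved by more than 30 mm (distance of any of phone, spanner, driver, tape, backnut, coupling from where it was at the start of the episode above 0.03 m).
It also fails if it takes over 54 s, if anything falls off the work surface, if the arm or the gripper's body presses on something with over 40 N, if the wrist force passes 120 N, or if a joint passes its speed limit or range.

ROBOT

A 6-joint arm with a two-finger parallel gripper is mounted at the origin on the work surface. World frame = base frame: x ahead of the robot, y to its left, z up, the work surface at z = 0. Lengths are in mm, angles in rad, forces in N, time in s.
With the tool pointing down it reaches from about 300 to 775 mm from the base axis. Payload 14.6 kg.
Tool frame: the origin (TCP) lies midway between the tips of the shut fingers; the grasp point (between the pads) lies 19 mm behind it (manip.tcp_to_grasp is the distance from the TCP to the grasp point, in mm); z points along the fingers, x is the direction in which the jaws open and shut, and the axes are right-handed (so a half turn about z gives the same grasp; the last joint's range is limited). The gripper opens to 94 mm and grips with 3 to 60 N. Pads are 16 mm wide; open, the fingers measure 119 mm over their backs; the gripper's body (75 mm by 177 mm) begins 78 mm behind the grasp point.
Start: joints at [-1.262, 0.3, 1.521, -0, 1.321, -0.067], TCP at [201.852, -511.61, 205.446] pointing down, gripper open.
Joint ranges: [-3.03, 3.03], [-0.79, 2.21], [0.23, 2.52], [-1.04, 4.18], [0, 3.07], [-2.55, 2.55]. Speed limits (rad/s): [2.22, 2.22, 2.57, 3.14, 3.14, 3.14].

INTERFACE

Orientations are given as [roll, pitch, yaw] about the fixed x, y, z axes, in that order (R = Rz(yaw) Ry(pitch) Rx(roll)).
In Python, from cell import manip gives the robot as it stands.
- The arm moves only by the tool arm_command, never from a script. Its argument "steps" is a list of rows, each a list of 3 entries, a list of its own where there are three numbers: the opening, from 0 (shut) to 1 (fully open), then the shift along the tool's x, y, z in cm, then the turn about the tool's z in rad. A call has 1 to 5 rows; each row shifts and turns the commanded pose from where the row before left it, along the tool's axes as they then stand; what a row does not reach is not made up. A row lasts 1/12 s, in which the tool goes at most 41.7 mm and 7.16 degrees, less where a joint would pass 70% of its speed; a pose out of reach is approached as far as the arm can. A call with a gripper value outside its range is refused whole. The fingers move at their own pace and stop on an object; "force" is the grip in N (left out, the last holds). Time passes only in rows, so rows that do not move let the fingers close. It gives the time, the measured TCP pose, the force and the opening at its end, in the units of the state.
- manip.read_state(): the state, without advancing time (a new reading comes with each control period).
- manip.camera(name): name is "side" or "top" or "wrist"; returns (picture, depth): 420x560x3 uint8, red, green, blue; 420x560 float32, mm along the optical axis (not along the pixel's ray), 0 where there is no reading.
- manip.calibration(name): a dict with "fx", "fy", "cx", "cy" (pixels), "R" (3x3) and "t" (3): a world point X has camera coordinates R X + t; the wrist camera has in their place "tool_from_camera" (4x4, takes a point from camera to tool coordinates, whose origin is the TCP and whose axes are the tool frame's). Camera axes: x right, y down, z forward; pixel columns grow to the right and rows downward; lengths in mm; the calibration is good to about 2 mm. A picture is of the moment at which its call begins: read the wrist's pose just before it. calibration takes no time and is no camera call.
- manip.sign_off(): hands the job in, once; it reports no verdict.
The state is a dict: "clock": time; "joints": joint angles; "qd": joint speeds; "effort": joint torques, N m; "eef_pos": TCP position; "eef_rot": TCP orientation; "wrist_force": force on the tool from outside, world axes, zero at the start; "moment": the same for the moment, N m; "finger_gap": finger opening in mm.
Only numpy, scipy, OpenCV 4.12 (cv2) and the standard library are available. Lean on these libraries where they do the work, as an engineer would, in place of code of your own. Each camera call takes 0.05 s, during which the arm holds its last target.

## Working session

There is one attempt and no reset: what is moved stays moved. The work goes in short steps, Python scripts to look and compute and a tool call to move; the robot and the scene stay as the last step left them, time stands still between calls to the robot, and variables do not carry over. Pictures are saved under pics/ and viewed, and the job is handed in when it is done.

Besides the shell and the picture viewer there is one more tool, called after ">>>" as name([rows], argument=value, ...), one row to a line, values as JSON. arm_command: Moves the arm, as the interface text tells. Its arguments: {"type":"object","properties":{"steps":{"type":"array","items":{"type":"array"}},"force":{"type":"number"}},"required":["steps"]}

```bash
ls; mkdir -p pics
python3 - <<'E'
from cell import manip
import cv2,numpy as np
s=manip.read_state();print(s)
for n in ("top","side"):
    im,d=manip.camera(n);np.save(f"pics/{n}_d.npy",d);cv2.imwrite(f"pics/{n}0.png",im[:,:,::-1]);np.save(f"pics/{n}_i.npy",im)
    print(n,manip.calibration(n))
print(manip.calibration("wrist"), manip.tcp_to_grasp)
E
```

```text
pics
{'clock': 0.0, 'joints': array([-1.26157939e+00,  3.00464757e-01,  1.52158819e+00, -1.32660623e-05,
        1.32072453e+00, -6.66178873e-02]), 'qd': array([-0.00037464,  0.00063262,  0.00244492, -0.00014194, -0.00120049,
        0.00058831]), 'effort': array([-4.24727159e-04, -5.31798720e+01, -3.52741921e+01,  7.07237399e-02,
        2.42736196e-02, -1.09126056e-04]), 'eef_pos': array([ 201.77870648, -511.3562572 ,  204.88681109]), 'eef_rot': array([-3.14152660e+00,  1.18305004e-03, -1.19495817e+00]), 'wrist_force': array([-1.56291513,  0.3973724 , -0.93974792]), 'moment': array([-0.00379269,  0.03923171,  0.01220383]), 'finger_gap': 93.6478802751105}
top {'fx': 481.38651860056706, 'fy': 481.38651860056706, 'cx': 276.20808996531576, 'cy': 212.0820150829851, 'R': array([[-0.02062285, -0.99977757, -0.00441732],
       [-0.99107872,  0.0210249 , -0.13160897],
       [ 0.13167257,  0.00166376, -0.99129187]]), 't': array([ -13.1066952 ,  479.61239587, 1395.92318815])}
side {'fx': 492.92484631413805, 'fy': 492.92484631413805, 'cx': 277.637159645536, 'cy': 216.50623520034182, 'R': array([[-0.82111236, -0.57035689,  0.02162213],
       [-0.32499374,  0.43606285, -0.83918309],
       [ 0.46920525, -0.69609066, -0.54341901]]), 't': array([ 348.61883054,  248.28012256, 1364.56882356])}
{'fx': 289.6555059696899, 'fy': 289.6555059696899, 'cx': 282.2452146721842, 'cy': 212.47980711887794, 'tool_from_camera': array([[ 9.99999957e-01,  2.91185768e-04, -2.27960613e-05,
         9.03269251e-01],
       [-2.73653738e-04,  9.61346512e-01,  2.75341259e-01,
        -8.02030917e+01],
       [ 1.02090370e-04, -2.75341241e-01,  9.61346551e-01,
        -1.81041964e+02],
       [ 0.00000000e+00,  0.00000000e+00,  0.00000000e+00,
         1.00000000e+00]])} 18.8
```

View pics/top0.png

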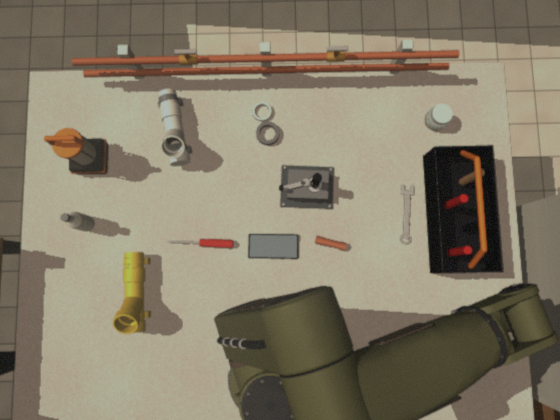

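View pics/side0.png

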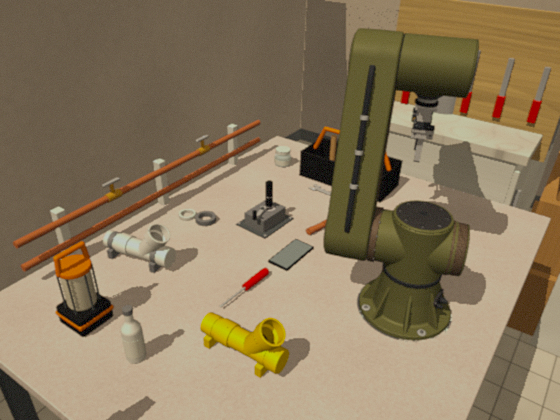

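The top view shows the dock at about (307,187), with the torch tail near (315,180) and the peg near (283,188). The white drain's mouth is near (175,147); the yellow one at (128,320) is the decoy. Next I'll zoom in and deproject.

```bash
cat > h.py <<'E'
from cell import manip
import cv2,numpy as np
from scipy.spatial.transform import Rotation as Rn
def cloud(n,d):
    c=manip.calibration(n);v,u=np.mgrid[0:420,0:560]
    p=np.stack([(u-c['cx'])/c['fx']*d,(v-c['cy'])/c['fy']*d,d],-1)
    if n=='wrist':
        s=manip.read_state();R=Rn.from_euler('xyz',s['eef_rot']).as_matrix()
        T=c['tool_from_camera'];p=p@T[:3,:3].T+T[:3,3]
        W=p@R.T+s['eef_pos']
    else: W=(p-c['t'])@c['R']
    W[d<=0]=np.nan
    return W
E
python3 - <<'E'
from h import *
im=np.load('pics/top_i.npy');W=cloud('top',np.load('pics/top_d.npy'))
a=cv2.resize(im[155:215,270:345],None,fx=8,fy=8)
b=cv2.resize(im[80:170,150:205],None,fx=6,fy=6)
cv2.imwrite('pics/z1.png',a[:,:,::-1]);cv2.imwrite('pics/z2.png',b[:,:,::-1])
for (n,r) in (('dock',(155,215,270,345)),('drain',(80,170,150,205))):
    w=W[r[0]:r[1],r[2]:r[3]].reshape(-1,3);w=w[~np.isnan(w[:,0])]
    for lo,hi in ((25,45),(45,55),(55,75),(75,100),(100,120),(120,140),(140,160)):
        k=w[(w[:,2]>lo)&(w[:,2]<hi)]
        if len(k):print(n,lo,hi,len(k),k.mean(0).round(1),k.min(0).round(),k.max(0).round())
    # top face rect
    if n=='dock':
        k=w[(w[:,2]>44)&(w[:,2]<56)];print(cv2.minAreaRect(k[:,:2].astype(np.float32)))
W2=cloud('side',np.load('pics/side_d.npy'))
np.save('pics/Ws.npy',W2)
w=W2.reshape(-1,3)
for c,nm in (((560,-85),'dock'),((690,330),'drain')):pass
E
```

```text
dock 25 45 84 [ 535.4 -120.1   39.2] [ 512. -176.   25.] [603. -56.  45.]
dock 45 55 803 [ 556.  -116.9   50.4] [ 513. -179.   45.] [602. -47.  55.]
dock 55 75 220 [556.4 -99.5  60.9] [ 514. -178.   55.] [600. -33.  75.]
dock 75 100 41 [546.3 -80.   87.5] [ 537. -150.   77.] [564. -33.  97.]
dock 100 120 13 [ 546.8 -134.4  110.2] [ 544. -146.  101.] [ 553. -125.  120.]
dock 120 140 14 [ 548.1 -133.8  128.9] [ 544. -147.  120.] [ 558. -125.  140.]
dock 140 160 71 [ 556.  -137.5  150.3] [ 544. -148.  142.] [ 570. -126.  160.]
((558.1492309570312, -113.59921264648438), (129.71771240234375, 85.1897964477539), 86.0072250366211)
drain 25 45 85 [719.6 262.7  33.2] [624. 231.  25.] [841. 333.  45.]
drain 45 55 103 [721.  260.5  50.8] [624. 230.  45.] [853. 327.  55.]
drain 55 75 844 [754.  280.3  68. ] [625. 231.  55.] [854. 326.  75.]
drain 75 100 339 [713.2 276.6  82.9] [632. 235.  75.] [843. 310. 100.]
drain 100 120 120 [652.9 270.1 110. ] [630. 233. 100.] [708. 297. 120.]
drain 120 140 106 [674.5 264.8 130.5] [637. 232. 120.] [701. 299. 140.]
drain 140 160 37 [682.2 267.7 145. ] [674. 244. 140.] [688. 288. 149.]
```

View pics/z1.png

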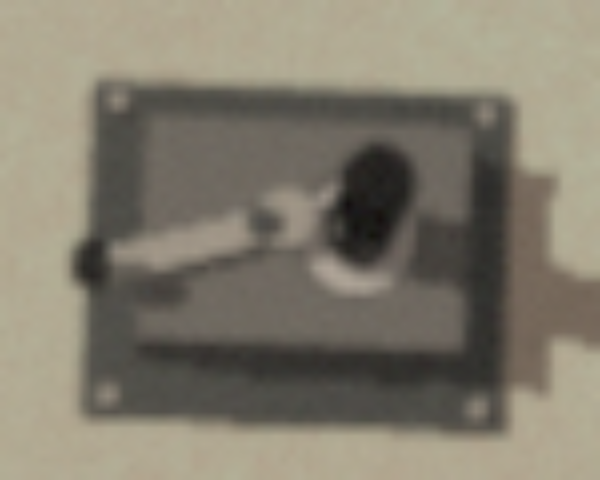

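View pics/z2.png

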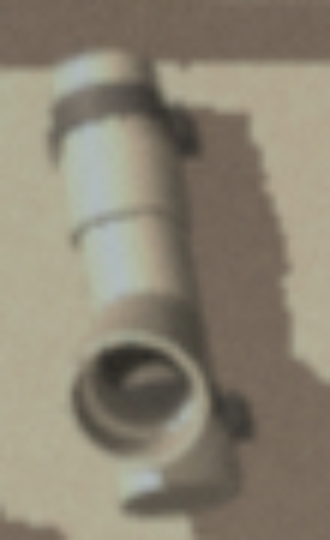

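Run:
```python
from h import *
from scipy.optimize import least_squares
Wt=cloud('top',np.load('pics/top_d.npy'));Ws=np.load('pics/Ws.npy')
def sel(W,lo,hi,c,r):
    w=W.reshape(-1,3);w=w[~np.isnan(w[:,0])]
    return w[(w[:,2]>lo)&(w[:,2]<hi)&(np.hypot(w[:,0]-c[0],w[:,1]-c[1])<r)]
for n,W in (('top',Wt),('side',Ws)):
    k=sel(W,146,156,(556,-137),25);print(n,'tail',len(k),np.median(k,0).round(1),k.min(0).round(1),k.max(0).round(1))
    k=sel(W,60,140,(556,-137),20);
    f=least_squares(lambda p:np.hypot(k[:,0]-p[0],k[:,1]-p[1])-13,[556,-137],loss='soft_l1');print(' barrel',len(k),f.x,np.median(abs(f.fun)))
    k=sel(W,85,96,(535,-40),25);print(n,'peg',len(k),np.median(k,0).round(1))
    k=sel(W,68,96,(535,-40),25);
    if len(k)>3:
        f=least_squares(lambda p:np.hypot(k[:,0]-p[0],k[:,1]-p[1])-7,np.median(k[:,:2],0),loss='soft_l1');print(' pegfit',len(k),f.x,np.median(abs(f.fun)))
# dock orientation: top face edges
k=sel(Wt,47,53.5,(557,-115),80);print(cv2.minAreaRect(k[:,:2].astype(np.float32)))
# drain fit: param ox,oy,yaw,; points of both; cylinder radius 27 at z=45, x 55..280 ; branch axis tilt 35deg through mouth
for n,W in (('top',Wt),('side',Ws)):
    k=sel(W,50,80,(770,285),85)
    k=k[(k[:,0]>715)]
    def fun(p):
        a=np.array([np.cos(p[1]),np.sin(p[1])]);d=(k[:,0]-770)*-a[1]+(k[:,1]-p[0])*a[0]
        return np.hypot(d,k[:,2]-45-p[3])-p[2]
    f=least_squares(fun,[285,0.2,28,0],loss='soft_l1');print(n,'drain',len(k),f.x.round(3),np.median(abs(f.fun)))
    k=sel(W,0+95,155,(668,266),48); print(len(k))
    # rim: plane points farthest along axis
    yaw=f.x[1];ax=np.array([-np.sin(np.radians(35))*np.cos(yaw),-np.sin(np.radians(35))*np.sin(yaw),np.cos(np.radians(35))])
    t=k@ax;print(np.percentile(t,[50,80,90,95,99]).round(1))
    e=np.cross([0,0,1],ax);e/=np.linalg.norm(e);g=np.cross(ax,e)
    top=np.percentile(t,95)
    r=k[abs(t-top)<5];q=np.stack([r@e,r@g],1)
    f2=least_squares(lambda p:np.hypot(q[:,0]-p[0],q[:,1]-p[1])-31.5,q.mean(0),loss='soft_l1')
    print('mouth',len(r),(f2.x[0]*e+f2.x[1]*g+np.median(r@ax)*ax).round(1),np.median(abs(f2.fun)),yaw,ax.round(3))
```

```text
top tail 62 [ 555.6 -137.3  150.7] [ 544.2 -148.3  146.2] [ 569.8 -126.   155.9]
 barrel 59 [ 557.52340864 -137.50277698] 0.47509169351320857
top peg 21 [543.9 -38.5  89.5]
 pegfit 27 [543.98920786 -39.26535295] 1.0230118281610512
side tail 24 [ 557.3 -130.9  148.8] [ 544.9 -143.9  146.1] [ 567.6 -123.5  153.8]
 barrel 161 [ 558.39469898 -135.41129542] 1.544644526050119
side peg 13 [542.7 -32.5  88. ]
 pegfit 31 [544.9940603  -35.17927641] 0.8239121416551711
((557.8404541015625, -118.02267456054688), (120.51525115966797, 85.1897964477539), 86.0072250366211)
top drain 767 [2.86347e+02 1.88000e-01 2.73730e+01 2.28900e+00] 1.992568396330281
300
[-300.5 -293.8 -292.  -290.8 -288.7]
mouth 95 [657.7 264.6 129.7] 1.4899767575083516 0.18798839629928754 [-0.563 -0.107  0.819]
side drain 518 [ 2.89457e+02  1.97000e-01  2.89610e+01 -1.60400e+00] 1.9007597079669498
417
[-309.7 -299.  -296.8 -295.4 -293.6]
mouth 113 [657.8 269.2 125.5] 1.4258812442675293 0.19683917929288502 [-0.563 -0.112  0.819]
```

```bash
cat >> h.py <<'E'
def plan(target,psi,g,n=None,start=None):
    s=manip.read_state();p=np.array(s['eef_pos']);y=s['eef_rot'][2]
    if start is not None:p=np.array(start[:3],float);y=start[3]
    n=n or int(max(np.ceil(np.linalg.norm(target-p)/36),np.ceil(abs(psi-y)/.11),1))
    rows=[]
    for i in range(n):
        k=n-i;d=(np.array(target)-p)/k;c,sn=np.cos(y),np.sin(y)
        t=np.array([d[0]*c+d[1]*sn,d[0]*sn-d[1]*c,-d[2]]);t=np.round(t/10,1);a=round(-(psi-y)/k,2)
        rows.append([g,t.tolist(),a])
        t=t*10;p=p+[t[0]*c+t[1]*sn,t[0]*sn-t[1]*c,-t[2]];y-=a
    for i in range(0,n,5):print(str(rows[i:i+5]).replace(' ',''))
    print('end',p.round(1),round(y,3))
    return [*p,y]
E
python3 -c "
from h import *
a=plan([544,-37,170],0.24,0.4)
"
```

```text
[[0.4,[-1.9,-2.9,0.2],np.float64(-0.08)],[0.4,[-1.6,-3.0,0.2],np.float64(-0.08)],[0.4,[-1.4,-3.2,0.2],np.float64(-0.08)],[0.4,[-1.1,-3.3,0.2],np.float64(-0.09)],[0.4,[-0.8,-3.3,0.2],np.float64(-0.08)]]
[[0.4,[-0.5,-3.4,0.2],np.float64(-0.09)],[0.4,[-0.2,-3.4,0.2],np.float64(-0.08)],[0.4,[0.0,-3.4,0.2],np.float64(-0.09)],[0.4,[0.3,-3.4,0.2],np.float64(-0.08)],[0.4,[0.6,-3.4,0.2],np.float64(-0.09)]]
[[0.4,[0.9,-3.3,0.2],np.float64(-0.08)],[0.4,[1.2,-3.2,0.2],np.float64(-0.09)],[0.4,[1.5,-3.1,0.2],np.float64(-0.08)],[0.4,[1.7,-3.0,0.2],np.float64(-0.09)],[0.4,[2.0,-2.9,0.2],np.float64(-0.08)]]
[[0.4,[2.2,-2.7,0.2],np.float64(-0.09)],[0.4,[2.4,-2.4,0.3],np.float64(-0.08)]]
end [543.9 -37.2 169.9] 0.235
```

>>> arm_command([
  [0.4, [-1.9, -2.9, 0.2], -0.08],
  [0.4, [-1.6, -3.0, 0.2], -0.08],
  [0.4, [-1.4, -3.2, 0.2], -0.08],
  [0.4, [-1.1, -3.3, 0.2], -0.09],
  [0.4, [-0.8, -3.3, 0.2], -0.08],
], force=20)

```text
clock: 0.52
eef_pos: [303.2, -370.2, 195.1]
eef_rot: [-3.141, 0.0, -0.781]
wrist_force: [0.5, 0.2, 0.7]
finger_gap: 64.2
```

>>> arm_command([
  [0.4, [-0.5, -3.4, 0.2], -0.09],
  [0.4, [-0.2, -3.4, 0.2], -0.08],
  [0.4, [0.0, -3.4, 0.2], -0.09],
  [0.4, [0.3, -3.4, 0.2], -0.08],
  [0.4, [0.6, -3.4, 0.2], -0.09],
])

```text
clock: 0.93
eef_pos: [403.2, -231.4, 185.2]
eef_rot: [-3.142, 0.0, -0.351]
wrist_force: [-0.4, -1.4, 0.1]
finger_gap: 37.8
```

>>> arm_command([
  [0.4, [0.9, -3.3, 0.2], -0.08],
  [0.4, [1.2, -3.2, 0.2], -0.09],
  [0.4, [1.5, -3.1, 0.2], -0.08],
  [0.4, [1.7, -3.0, 0.2], -0.09],
  [0.4, [2.0, -2.9, 0.2], -0.08],
])

```text
clock: 1.35
eef_pos: [504.3, -91.6, 175.2]
eef_rot: [-3.142, 0.0, 0.07]
wrist_force: [0.4, -0.5, 0.9]
finger_gap: 37.5
```

>>> arm_command([
  [0.4, [2.2, -2.7, 0.2], -0.09],
  [0.4, [2.4, -2.4, 0.3], -0.08],
  [0.4, [0, 0, 0], 0],
  [0.4, [0, 0, 0], 0],
])

```text
clock: 1.68
eef_pos: [544.0, -36.3, 169.6]
eef_rot: [-3.141, 0.001, 0.237]
wrist_force: [0.3, -0.2, 0.1]
finger_gap: 37.6
```

```bash
sed -i 's/a=round(-(psi-y)\/k,2)/a=float(round(-(psi-y)\/k,2))/' h.py
python3 - <<'E'
from h import *
im,d=manip.camera('wrist');s=manip.read_state();print(s['eef_pos'],s['eef_rot'],s['finger_gap'],s['joints'])
cv2.imwrite('pics/w1.png',im[:,:,::-1]);W=cloud('wrist',d);np.save('pics/w1.npy',W)
w=W.reshape(-1,3);w=w[~np.isnan(w[:,0])]
k=w[(w[:,2]>66)&(w[:,2]<96)&(np.hypot(w[:,0]-544,w[:,1]+37)<30)];print(len(k),np.median(k,0),k.min(0),k.max(0))
k=w[(w[:,2]>140)&(w[:,2]<156)&(np.hypot(w[:,0]-557,w[:,1]+137)<30)];print(len(k),np.median(k,0),k.min(0),k.max(0))
E
```

```text
[543.63654336 -37.29083591 169.91947439] [-3.14129163e+00  1.15382588e-03  2.35007679e-01] 37.373661205580134 [-1.35636667e-01  3.20631456e-01  1.57900608e+00 -1.45072852e-04
  1.24313963e+00 -3.70597403e-01]
246 [544.13829324 -36.89315524  91.12321985] [537.81602991 -46.69206847  66.08620574] [551.35700122 -32.63893632  93.90325413]
278 [ 558.63310059 -141.27056564  153.01527757] [ 545.42294636 -149.76974978  148.82633102] [ 570.23609453 -134.56592562  155.01730048]
```

View pics/w1.png

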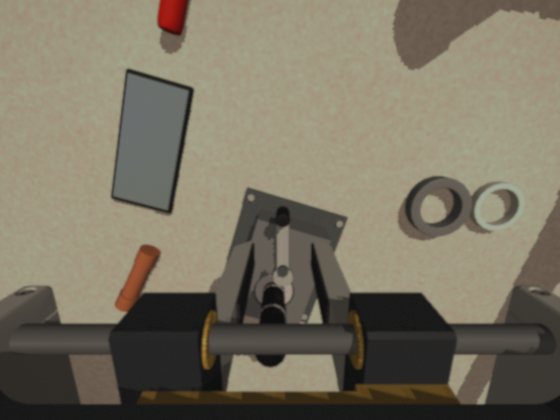

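The wrist view shows the peg at (283,215), centred between the fingers. The 3D estimate agrees with the overhead cameras at (544,-37). I'll go down around it now.

>>> arm_command([
  [0.32, [0, 0, 2.5], 0],
  [0.32, [0, 0, 2.5], 0],
  [0.32, [0, 0, 2.5], 0],
  [0.32, [0, 0, 2.5], 0],
  [0.32, [0, 0, 0], 0],
])

```text
clock: 2.15
eef_pos: [541.2, -38.4, 66.4]
eef_rot: [-3.139, 0.006, 0.232]
wrist_force: [0.2, -0.2, -0.3]
finger_gap: 30.4
```

Run:
```python
from h import *
piv=np.array([560,-100.6]);r=65.
st=None
# lead a few mm: finger must pass ahead; end peg angle ~ 191deg + lead
phis=np.radians(np.linspace(103.7,196,15))[1:]
s=manip.read_state();print(s['eef_pos'])
st=[*s['eef_pos'],s['eef_rot'][2]]
for f in phis:
    st=plan([*(piv+r*np.array([np.cos(f),np.sin(f)])),70],f-np.pi/2,0.32,1,st)
```

```text
[541.15183208 -38.36921065  66.44416788]
[[0.32,[-0.4,0.0,-0.4],-0.12]]
end [537.3 -39.3  70.4] 0.352
[[0.32,[-0.7,0.1,0.0],-0.12]]
end [531.  -42.6  70.4] 0.472
[[0.32,[-0.8,0.0,0.0],-0.11]]
end [523.9 -46.3  70.4] 0.582
[[0.32,[-0.7,0.1,0.0],-0.12]]
end [518.6 -51.   70.4] 0.702
[[0.32,[-0.8,0.0,0.0],-0.11]]
end [512.5 -56.1  70.4] 0.812
[[0.32,[-0.7,0.0,0.0],-0.12]]
end [507.7 -61.2  70.4] 0.932
[[0.32,[-0.8,0.1,0.0],-0.11]]
end [503.7 -68.2  70.4] 1.042
[[0.32,[-0.7,0.0,0.0],-0.12]]
end [500.2 -74.3  70.4] 1.162
[[0.32,[-0.8,0.1,0.0],-0.11]]
end [497.9 -82.   70.4] 1.272
[[0.32,[-0.7,0.0,0.0],-0.12]]
end [495.9 -88.7  70.4] 1.392
[[0.32,[-0.8,0.1,0.0],-0.11]]
end [495.5 -96.8  70.4] 1.502
[[0.32,[-0.7,0.0,0.0],-0.12]]
end [ 495.  -103.8   70.4] 1.622
[[0.32,[-0.8,0.1,0.0],-0.11]]
end [ 496.4 -111.7   70.4] 1.732
[[0.32,[-0.7,0.0,0.0],-0.12]]
end [ 497.5 -118.6   70.4] 1.852
```

>>> arm_command([
  [0.32, [-0.7, 0, 0], -0.12],
  [0.32, [-0.7, 0.1, 0], -0.12],
  [0.32, [-0.8, 0, 0], -0.11],
  [0.32, [-0.7, 0.1, 0], -0.12],
  [0.32, [-0.8, 0, 0], -0.11],
])

```text
clock: 2.57
eef_pos: [512.4, -56.9, 72.1]
eef_rot: [3.14, -0.001, 0.819]
wrist_force: [1.8, -0.2, 0.3]
finger_gap: 30.2
```

>>> arm_command([
  [0.32, [-0.7, 0, 0], -0.12],
  [0.32, [-0.8, 0.1, 0], -0.11],
  [0.32, [-0.7, 0, 0], -0.12],
  [0.32, [-0.8, 0.1, 0], -0.11],
  [0.32, [-0.7, 0, 0], -0.12],
])

```text
clock: 2.98
eef_pos: [495.9, -89.8, 72.2]
eef_rot: [3.14, 0.0, 1.398]
wrist_force: [1.5, 0.9, -0.4]
finger_gap: 30.1
```

>>> arm_command([
  [0.32, [-0.8, 0.1, 0], -0.11],
  [0.32, [-0.7, 0, 0], -0.12],
  [0.32, [-0.8, 0.1, 0], -0.11],
  [0.32, [0, 0, 0], 0],
  [0.32, [0, 0, 0], 0],
])

```text
clock: 3.4
eef_pos: [496.5, -112.3, 71.6]
eef_rot: [3.14, 0.001, 1.729]
wrist_force: [-0.1, -0.3, -0.1]
finger_gap: 30.3
```

Run:
```python
from h import *
im,d=manip.camera('side');cv2.imwrite('pics/s2.png',cv2.resize(im[140:260,200:360],None,fx=4,fy=4)[:,:,::-1])
im,d=manip.camera('top');cv2.imwrite('pics/t2.png',cv2.resize(im[130:240,240:380],None,fx=4,fy=4)[:,:,::-1])
s=manip.read_state();print(s['eef_pos'],s['eef_rot'],s['wrist_force'])
```

```text
[ 496.49347527 -111.65101205   71.15125514] [3.14085420e+00 3.33712158e-04 1.73063798e+00] [ 0.57238667 -0.23587821  0.64851135]
```

View pics/s2.png

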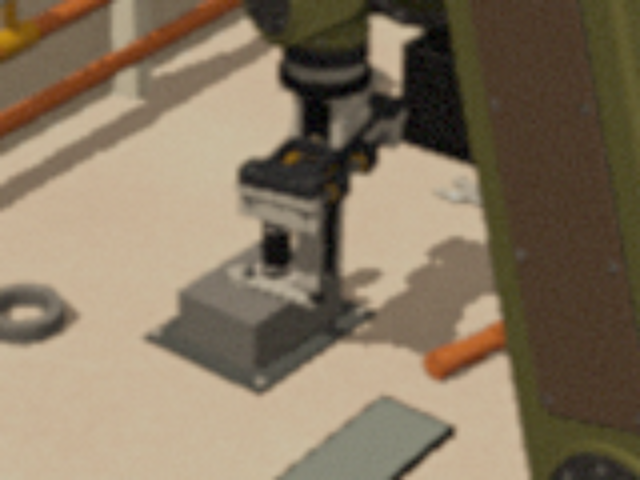

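View pics/t2.png

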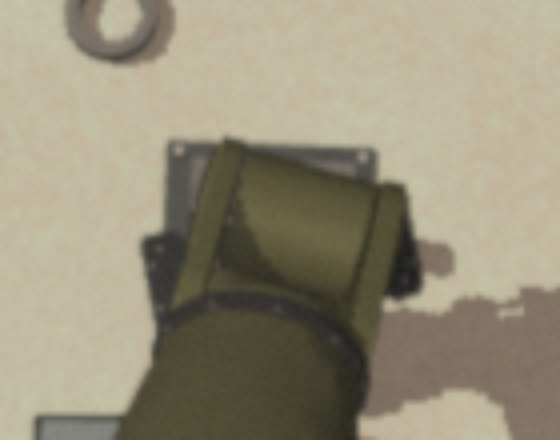

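The handle now points back towards the robot and the peg is still between the fingers. I'll push about 10 mm further to reach the stop, then raise the hand and look.

>>> arm_command([
  [0.32, [-0.5, 0, 0], -0.06],
  [0.32, [-0.4, 0.1, 0], -0.06],
  [0.32, [0, 0, 0], 0],
])

```text
clock: 3.75
eef_pos: [498.9, -119.6, 70.7]
eef_rot: [-3.141, -0.002, 1.856]
wrist_force: [-2.1, 2.6, 2.5]
finger_gap: 30.1
```

>>> arm_command([
  [0.32, [0.6, 0, 0], 0],
  [0.32, [0, 0, -3], 0],
  [0.32, [0, 0, -3.5], 0],
  [0.6, [0, 0, -3.5], 0.12],
  [0.6, [0, 0, -3], 0.12],
])

```text
clock: 4.17
eef_pos: [497.3, -113.8, 203.0]
eef_rot: [3.14, 0.001, 1.608]
wrist_force: [0.4, -0.1, 0.1]
finger_gap: 40.3
```

Run:
```python
from h import *
plan([557,-70,212],0.0,0.6,17)
```

```text
[[0.6,[0.2,0.4,-0.1],0.09],[0.6,[0.3,0.3,-0.1],0.09],[0.6,[0.3,0.3,-0.0],0.1],[0.6,[0.3,0.3,-0.1],0.09],[0.6,[0.4,0.2,-0.0],0.1]]
[[0.6,[0.4,0.2,-0.1],0.09],[0.6,[0.4,0.2,-0.0],0.1],[0.6,[0.4,0.1,-0.1],0.09],[0.6,[0.4,0.1,-0.0],0.1],[0.6,[0.4,0.1,-0.1],0.09]]
[[0.6,[0.4,0.0,-0.0],0.1],[0.6,[0.5,-0.0,-0.1],0.09],[0.6,[0.4,-0.1,-0.0],0.1],[0.6,[0.4,-0.1,-0.1],0.09],[0.6,[0.4,-0.2,-0.0],0.1]]
[[0.6,[0.4,-0.2,-0.1],0.09],[0.6,[0.5,-0.2,-0.0],0.1]]
end [557.4 -70.2 212. ] -0.002
```

Run:
```python
from h import *
plan([557.5,-137,212],0.0,0.6,15)
```

```text
[[0.6,[-0.2,0.4,-0.1],0.11],[0.6,[-0.1,0.4,-0.1],0.11],[0.6,[-0.1,0.4,-0.1],0.11],[0.6,[-0.0,0.4,-0.1],0.11],[0.6,[0.0,0.4,-0.0],0.11]]
[[0.6,[0.1,0.4,-0.1],0.11],[0.6,[0.1,0.4,-0.0],0.11],[0.6,[0.2,0.4,-0.1],0.1],[0.6,[0.2,0.4,-0.0],0.11],[0.6,[0.2,0.4,-0.1],0.1]]
[[0.6,[0.3,0.3,-0.0],0.11],[0.6,[0.3,0.3,-0.1],0.1],[0.6,[0.3,0.3,-0.0],0.11],[0.6,[0.4,0.3,-0.1],0.1],[0.6,[0.4,0.2,-0.0],0.11]]
end [ 557.4 -137.1  212. ] -0.002
```

>>> arm_command([
  [0.6, [-0.2, 0.4, -0.1], 0.11],
  [0.6, [-0.1, 0.4, -0.1], 0.11],
  [0.6, [-0.1, 0.4, -0.1], 0.11],
  [0.6, [0, 0.4, -0.1], 0.11],
  [0.6, [0, 0.4, 0], 0.11],
])

```text
clock: 4.58
eef_pos: [516.9, -121.3, 204.9]
eef_rot: [3.141, -0.0, 1.057]
wrist_force: [-0.1, -0.3, -0.7]
finger_gap: 56.6
```

>>> arm_command([
  [0.6, [0.1, 0.4, -0.1], 0.11],
  [0.6, [0.1, 0.4, 0], 0.11],
  [0.6, [0.2, 0.4, -0.1], 0.1],
  [0.6, [0.2, 0.4, 0], 0.11],
  [0.6, [0.2, 0.4, -0.1], 0.1],
])

```text
clock: 5.0
eef_pos: [537.1, -128.6, 207.5]
eef_rot: [3.142, 0.0, 0.527]
wrist_force: [-0.1, -0.6, -0.4]
finger_gap: 56.2
```

>>> arm_command([
  [0.6, [0.3, 0.3, 0], 0.11],
  [0.6, [0.3, 0.3, -0.1], 0.1],
  [0.6, [0.3, 0.3, 0], 0.11],
  [0.6, [0.4, 0.3, -0.1], 0.1],
  [0.6, [0.4, 0.2, 0], 0.11],
])

```text
clock: 5.42
eef_pos: [557.8, -136.8, 209.8]
eef_rot: [3.141, -0.0, -0.002]
wrist_force: [0.7, 0.3, -0.2]
finger_gap: 56.6
```

>>> arm_command([
  [0.6, [0, 0, 0], 0],
  [0.6, [0, 0, 0], 0],
])

```text
clock: 5.58
eef_pos: [557.5, -136.8, 209.4]
eef_rot: [3.142, 0.0, 0.007]
wrist_force: [-0.8, -0.2, 0.1]
finger_gap: 56.2
```

Run:
```python
from h import *
s=manip.read_state();im,d=manip.camera('wrist');print(s['eef_pos'],s['eef_rot'],s['finger_gap'])
cv2.imwrite('pics/w3.png',im[:,:,::-1]);W=cloud('wrist',d)
w=W.reshape(-1,3);w=w[~np.isnan(w[:,0])]
k=w[(w[:,2]>143)&(w[:,2]<157)&(np.hypot(w[:,0]-557,w[:,1]+137)<22)];print(len(k),np.median(k,0),k.min(0),k.max(0))
k=w[(w[:,2]>70)&(w[:,2]<157)&(np.hypot(w[:,0]-497,w[:,1]+111)<22)];print(len(k),np.median(k,0),k.min(0),k.max(0))
im,d=manip.camera('side');cv2.imwrite('pics/s3.png',cv2.resize(im[140:260,200:360],None,fx=4,fy=4)[:,:,::-1])
W=cloud('side',d);w=W.reshape(-1,3);w=w[~np.isnan(w[:,0])]
k=w[(w[:,2]>66)&(w[:,2]<96)&(np.hypot(w[:,0]-497,w[:,1]+111)<22)];print(len(k),np.median(k,0),k.min(0),k.max(0))
```

```text
[ 557.54899441 -136.77714668  209.40977307] [3.14155024e+00 1.60357262e-04 7.07008576e-03] 56.1747155946065
674 [ 558.28939439 -135.76399368  151.72719873] [ 545.96790527 -150.24697365  143.08724156] [ 570.91295365 -124.6539465   155.04679741]
189 [ 497.82167813 -111.43438144   91.18294591] [ 490.19100771 -119.16608081   70.51105015] [ 503.12680535 -106.03977009   93.70061282]
31 [ 493.09565538 -105.97347952   82.60677367] [ 488.11297446 -115.09144273   66.81272338] [503.3407917  -98.32265364  90.3154452 ]
```

View pics/w3.png

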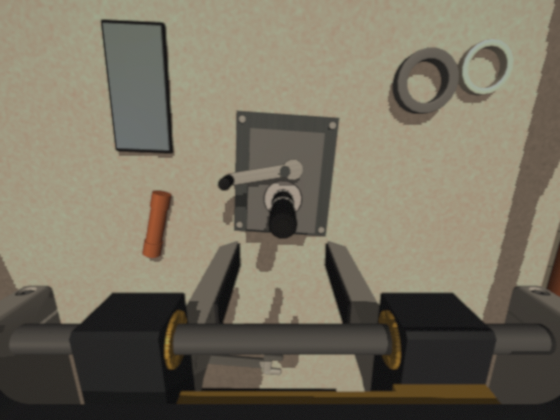

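View pics/s3.png

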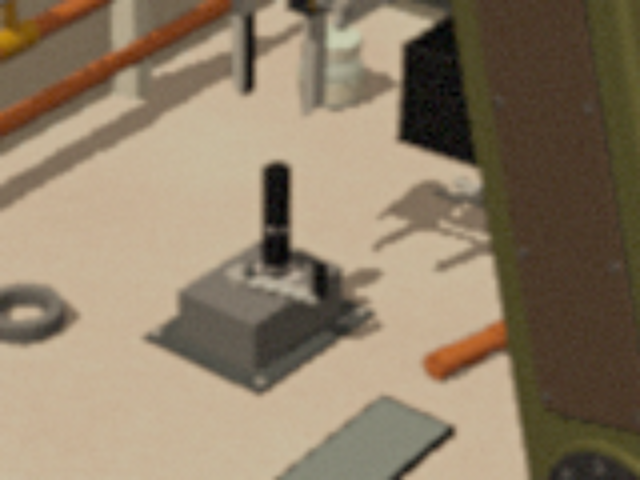

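The lever is at its stop, with the peg at (498,-111), which is about 190° from the pivot. The torch axis is at about (558,-136.5). I'll go down and grip the barrel about 88 mm from the lens.

>>> arm_command([
  [0.6, [0, 0, 3.3], 0],
  [0.6, [0, 0, 3.3], 0],
  [0.6, [0, 0, 3.3], 0],
  [0.6, [0, 0, 3.1], 0],
  [0.6, [0, 0, 0], 0],
])

```text
clock: 6.1
eef_pos: [554.7, -136.2, 74.0]
eef_rot: [-3.139, 0.008, 0.007]
wrist_force: [-1.4, 0.4, -0.5]
finger_gap: 56.3
```

>>> arm_command([
  [0.2, [0, 0, 0], 0],
  [0.2, [0, 0, 0], 0],
  [0.2, [0, 0, 0], 0],
  [0.2, [0, 0, 0], 0],
  [0.2, [0, 0, 0], 0],
], force=20)

```text
clock: 6.52
eef_pos: [558.2, -137.4, 80.8]
eef_rot: [3.141, -0.002, 0.005]
wrist_force: [-2.0, 1.1, 1.4]
finger_gap: 26.6
```

>>> arm_command([
  [0.2, [0, 0, -1], 0],
  [0.2, [0, 0, -1], 0],
  [0.2, [0, 0, -0.8], 0],
  [0.2, [0, 0, 0], 0],
  [0.2, [0, 0, 0], 0],
])

```text
clock: 6.93
eef_pos: [557.9, -137.3, 108.2]
eef_rot: [3.141, -0.001, 0.005]
wrist_force: [-0.3, -0.1, -3.0]
finger_gap: 25.3
```

```bash
cat > look.py <<'E'
import sys
from h import *
tag=sys.argv[1]
s=manip.read_state();print(s['eef_pos'].round(1),s['eef_rot'].round(3),s['finger_gap'].round(1),s['wrist_force'].round(1),s['clock'])
im,d=manip.camera('side');c=manip.calibration('side')
p=c['R']@s['eef_pos']+c['t'];u=int(c['fx']*p[0]/p[2]+c['cx']);v=int(c['fy']*p[1]/p[2]+c['cy'])
a=max(0,u-60);b=max(0,v-50)
cv2.imwrite(f'pics/{tag}.png',cv2.resize(im[b:b+110,a:a+130],None,fx=5,fy=5)[:,:,::-1]);print('crop',a,b)
E
python3 look.py s4
```

```text
Traceback (most recent call last):
  File "look.py", line 4, in <module>
    s=manip.read_state();print(s['eef_pos'].round(1),s['eef_rot'].round(3),s['finger_gap'].round(1),s['wrist_force'].round(1),s['clock'])
                                                                           ^^^^^^^^^^^^^^^^^^^^^
AttributeError: 'float' object has no attribute 'round'
```

```bash
sed -i "s/s\['finger_gap'\].round(1)/s['finger_gap']/" look.py; python3 look.py s4
```

```text
[ 557.9 -137.3  108.2] [ 3.141e+00 -1.000e-03  5.000e-03] 25.32667565239933 [-0.3 -0.1 -3. ] 6.9333
crop 209 141
```

View pics/s4.png

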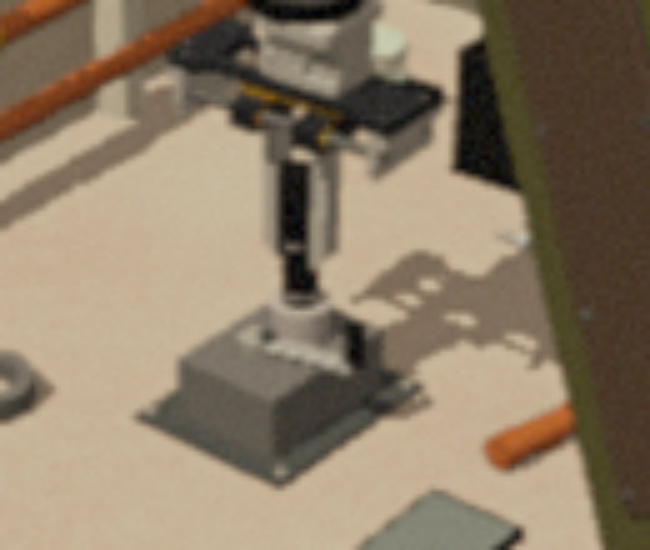

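The torch has come up about 28 mm and the rim of its head is still in the well. The tool can only turn about its own vertical axis. So I'll lower the grip force and drag the hand sideways, letting the well wall tilt the torch in the pads.

>>> arm_command([
  [0.2, [0, 0.6, -0.1], 0],
  [0.2, [0, 0.6, -0.1], 0],
  [0.2, [0, 0.6, 0], 0],
  [0.2, [0, 0.6, 0], 0],
  [0.2, [0, 0.6, 0], 0],
], force=6)

```text
clock: 7.4
eef_pos: [557.7, -168.0, 109.3]
eef_rot: [-3.141, 0.0, 0.005]
wrist_force: [-1.3, 1.3, -0.8]
finger_gap: 25.4
```

```bash
python3 look.py s5
```

```text
[ 557.7 -168.   109.3] [-3.141  0.     0.005] 25.430026762773412 [-1.3  1.3 -0.8] 7.4
crop 214 137
```

View pics/s5.png

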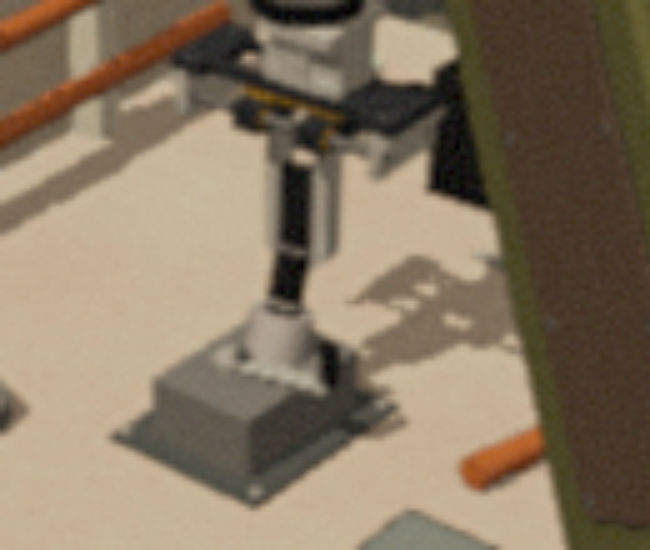

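The torch is tilting in the pads as intended. I'll keep going.

>>> arm_command([
  [0.2, [0, 0.6, 0], 0],
  [0.2, [0, 0.6, 0.1], 0],
  [0.2, [0, 0.6, 0.1], 0],
  [0.2, [0, 0.6, 0.1], 0],
  [0.2, [0, 0.3, 0.1], 0],
])

```text
clock: 7.87
eef_pos: [557.9, -195.2, 105.3]
eef_rot: [3.142, -0.0, 0.005]
wrist_force: [-0.1, 0.4, -0.2]
finger_gap: 25.5
```

```bash
python3 look.py s6
python3 - <<'E'
from h import *
im,d=manip.camera('wrist');cv2.imwrite('pics/w6.png',im[:,:,::-1])
E
```

```text
[ 557.9 -195.2  105.3] [ 3.142 -0.     0.005] 25.471132136683547 [-0.1  0.4 -0.2] 7.8667
crop 218 135
```

View pics/s6.png

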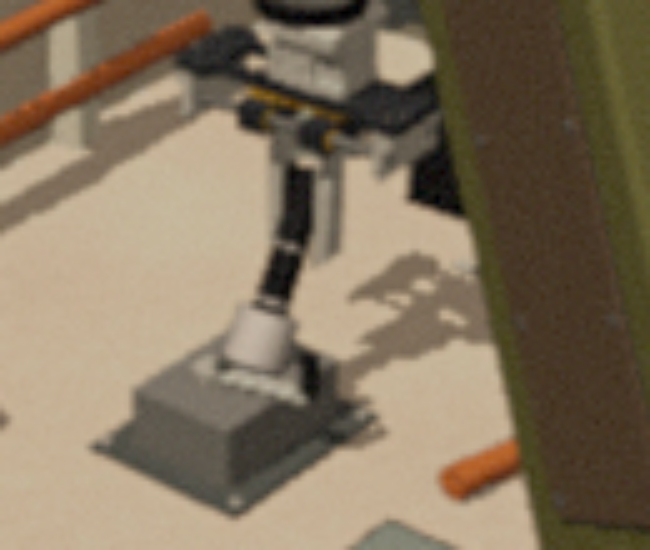

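View pics/w6.png

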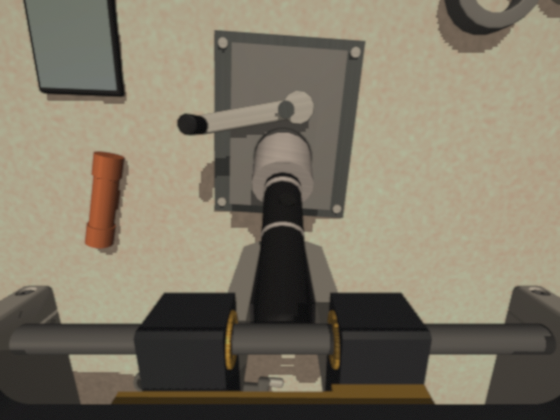

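```bash
cat > tilt.py <<'E'
from h import *
from scipy.optimize import least_squares
s=manip.read_state();R=Rn.from_euler('xyz',s['eef_rot']).as_matrix()
im,d=manip.camera('wrist')
W=cloud('wrist',d);P=(W-s['eef_pos'])@R   # tool coords
k=P[100:290,235:330].reshape(-1,3);col=im[100:290,235:330].reshape(-1,3).max(1)
z=k[:,2]
print('zrange',np.nanmin(z),np.nanmax(z))
def fit(k,r,a0,y0):
    f=least_squares(lambda p:(lambda q:np.linalg.norm(q-np.outer(q@(u:=np.array([np.sin(p[3]),-np.cos(p[2])*1.0*np.sin(0) ,0])),u),axis=1))(k)-r,[0]*4) if 0 else None
def fun(p,k,r):
    # axis through (p0,p1,-19), direction toward lens: tilt th in y-z, small phi in x
    th,ph=p[2],p[3];u=np.array([np.sin(ph),-np.sin(th)*np.cos(ph),np.cos(th)*np.cos(ph)])
    q=k-np.array([p[0],p[1],-18.8]);return np.linalg.norm(np.cross(q,u),axis=1)-r
ok=~np.isnan(z)&(abs(k[:,0])<16)&(col<75)
b=k[ok];p=np.array([0,0,.55,0.])
for it in range(8):
    g=b[abs(fun(p,b,13))<(15 if it<2 else 4)]
    f=least_squares(fun,p,args=(g,13),loss='soft_l1');p=f.x
th,ph=p[2:];u=np.array([np.sin(ph),-np.sin(th)*np.cos(ph),np.cos(th)*np.cos(ph)])
print('barrel',len(g),p.round(3),'deg',np.degrees(th),np.median(abs(f.fun)))
h=k[~np.isnan(z)];q=h-np.array([p[0],p[1],-18.8]);ax=q@u;rad=np.linalg.norm(np.cross(q,u),axis=1)
m=(rad>15)&(rad<25);print('head axial from grasp',np.percentile(ax[m],[2,5,10,50,90,95,98]).round(1),m.sum())
E
python3 tilt.py
```

```text
zrange -63.81727286476943 105.67264794609193
barrel 4652 [ 4.9600e-01 -1.7299e+01  5.2700e-01  1.0000e-03] deg 30.192307463470293 0.31762694424914706
head axial from grasp [-39.9 -36.7 -31.9  47.3  90.7  94.5  96. ] 4924
```

Run:
```python
from h import *
s=manip.read_state();R=Rn.from_euler('xyz',s['eef_rot']).as_matrix()
im,d=manip.camera('wrist');W=cloud('wrist',d);P=(W-s['eef_pos'])@R
for v in range(110,330,10):print(v,[tuple(P[v,u].round(0)) for u in (262,270,283,296,304)],im[v,283])
```

```text
110 [(np.float64(-15.0), np.float64(-93.0), np.float64(42.0)), (np.float64(-9.0), np.float64(-93.0), np.float64(43.0)), (np.float64(1.0), np.float64(-93.0), np.float64(37.0)), (np.float64(10.0), np.float64(-93.0), np.float64(42.0)), (np.float64(16.0), np.float64(-93.0), np.float64(41.0))] [76 75 70]
120 [(np.float64(-15.0), np.float64(-86.0), np.float64(43.0)), (np.float64(-9.0), np.float64(-86.0), np.float64(42.0)), (np.float64(1.0), np.float64(-86.0), np.float64(43.0)), (np.float64(10.0), np.float64(-86.0), np.float64(41.0)), (np.float64(16.0), np.float64(-86.0), np.float64(43.0))] [75 71 63]
130 [(np.float64(-16.0), np.float64(-79.0), np.float64(53.0)), (np.float64(-9.0), np.float64(-79.0), np.float64(54.0)), (np.float64(1.0), np.float64(-79.0), np.float64(94.0)), (np.float64(11.0), np.float64(-79.0), np.float64(54.0)), (np.float64(17.0), np.float64(-79.0), np.float64(53.0))] [65 62 57]
140 [(np.float64(-18.0), np.float64(-71.0), np.float64(86.0)), (np.float64(-9.0), np.float64(-72.0), np.float64(36.0)), (np.float64(1.0), np.float64(-72.0), np.float64(33.0)), (np.float64(10.0), np
[... 4836 characters left out ...]
(7.0), np.float64(-5.0), np.float64(-65.0)), (np.float64(11.0), np.float64(-2.0), np.float64(-61.0))] [27 26 26]
310 [(np.float64(-9.0), np.float64(1.0), np.float64(-65.0)), (np.float64(-5.0), np.float64(-2.0), np.float64(-69.0)), (np.float64(1.0), np.float64(-2.0), np.float64(-69.0)), (np.float64(nan), np.float64(nan), np.float64(nan)), (np.float64(10.0), np.float64(0.0), np.float64(-65.0))] [25 24 23]
320 [(np.float64(-9.0), np.float64(2.0), np.float64(-70.0)), (np.float64(-5.0), np.float64(1.0), np.float64(-71.0)), (np.float64(1.0), np.float64(1.0), np.float64(-72.0)), (np.float64(6.0), np.float64(2.0), np.float64(-71.0)), (np.float64(10.0), np.float64(3.0), np.float64(-69.0))] [36 34 32]
```

Run:
```python
from h import *
im=cv2.imread('pics/w6.png');cv2.imwrite('pics/w6z.png',cv2.resize(im[90:400,190:380],None,fx=3,fy=1.9*1))
```

```text
(no output)
```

View pics/w6z.png

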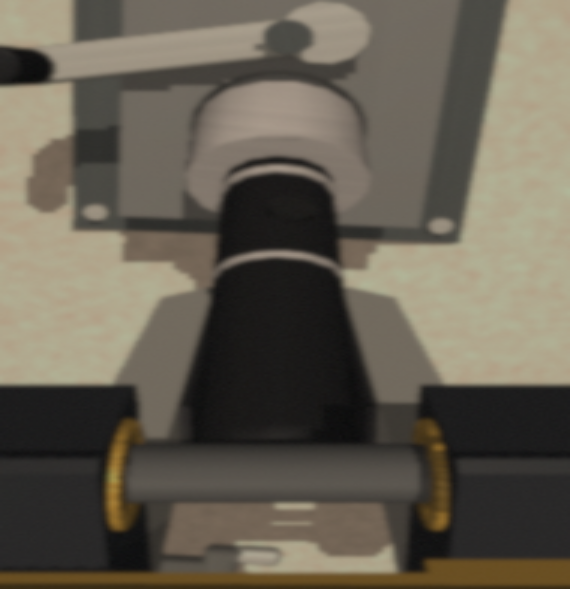

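The wrist depth fit gives a tilt of about 30°, with the barrel held near the upper part of the fingers, around 15 mm off the pad centre. I'll tighten the grip, lift a little and check that it holds.

>>> arm_command([
  [0.2, [0, 0, 0], 0],
  [0.2, [0, 0, 0], 0],
  [0.2, [0, 0, 0], 0],
  [0.2, [0, 0, 0], 0],
], force=50)

```text
clock: 8.4
eef_pos: [558.0, -194.1, 105.5]
eef_rot: [3.142, -0.0, 0.005]
wrist_force: [0.7, -0.2, -1.8]
finger_gap: 25.3
```

```bash
python3 tilt.py
```

```text
zrange -63.873904926111415 105.77127203799365
barrel 4607 [ 4.1200e-01 -1.6891e+01  5.2800e-01  2.0000e-03] deg 30.26448642922672 0.3079925300502424
head axial from grasp [-39.6 -36.8 -31.8  47.5  90.9  94.3  95.7] 4908
```

>>> arm_command([
  [0.2, [0, 0, -0.4], 0],
  [0.2, [0, 0, -0.4], 0],
  [0.2, [0, 0, -0.4], 0],
  [0.2, [0, 0, 0], 0],
])

```text
clock: 8.78
eef_pos: [558.4, -194.4, 118.7]
eef_rot: [3.141, -0.002, 0.005]
wrist_force: [0.6, 0.1, -1.4]
finger_gap: 25.2
```

```bash
python3 tilt.py;python3 look.py s7
```

```text
zrange -62.889220375439535 119.577939408936
barrel 4880 [ 2.3200e-01 -1.6754e+01  5.3300e-01 -1.0000e-03] deg 30.538601286970614 0.35419239143721626
head axial from grasp [-38.9 -35.9 -31.   48.1 101.6 105.7 107.9] 4959
[ 558.3 -194.3  118.2] [ 3.141e+00 -1.000e-03  5.000e-03] 25.380933072051494 [ 0.1 -0.1 -2.7] 8.8333
crop 218 132
```

View pics/s7.png

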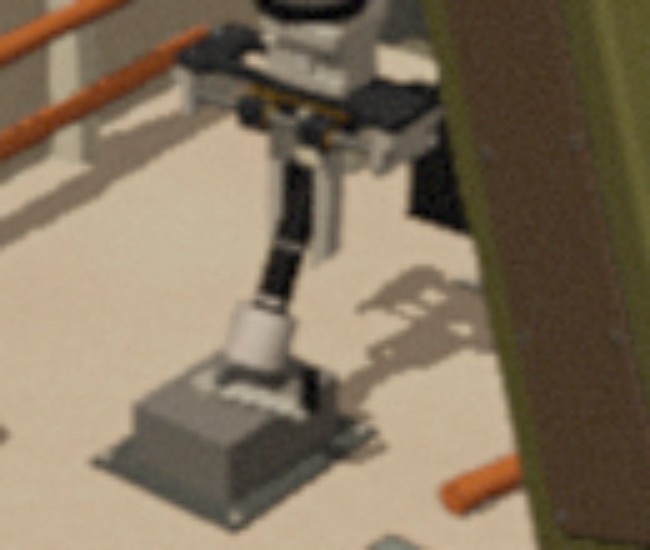

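The torch is out of the well, steady at a 30.5° tilt (within tolerance). I'll raise it and carry it over.

>>> arm_command([
  [0.2, [0, 0, -1.5], 0],
  [0.2, [0, 0, -2.5], 0],
  [0.2, [0, 0, -2.5], 0],
  [0.2, [0, 0, -2.5], 0],
  [0.2, [0, 0, -2.5], 0],
])

```text
clock: 9.3
eef_pos: [557.8, -194.1, 233.5]
eef_rot: [-3.141, 0.0, 0.005]
wrist_force: [-0.3, -0.4, -1.7]
finger_gap: 25.0
```

>>> arm_command([
  [0.2, [0, 0, -1.5], 0],
  [0.2, [0, 0, -1], 0],
  [0.2, [0, 0, 0], 0],
])

```text
clock: 9.55
eef_pos: [558.4, -194.4, 259.2]
eef_rot: [3.141, -0.003, 0.005]
wrist_force: [0.6, -0.4, -1.6]
finger_gap: 25.5
```

```bash
python3 tilt.py
python3 - <<'E'
from h import *
print(manip.read_state()['eef_pos'])
a=plan([540,100,260],-1.38,0.2,20)
plan([565,249.5,260],-1.38,0.2,8,a)
E
```

```text
zrange -61.805348361986525 262.47434972546904
barrel 4588 [  0.115 -16.033   0.528  -0.   ] deg 30.235136236873654 0.29746112485698095
head axial from grasp [-38.1 -35.6 -31.4  49.   73.2  78.6  81.9] 4209
[ 558.0643483  -194.25427281  257.44819329]
[[0.2,[-0.1,-1.5,-0.0],0.07],[0.2,[-0.2,-1.5,-0.0],0.07],[0.2,[-0.3,-1.4,-0.0],0.07],[0.2,[-0.4,-1.4,-0.0],0.07],[0.2,[-0.5,-1.4,-0.0],0.07]]
[[0.2,[-0.6,-1.4,-0.0],0.07],[0.2,[-0.7,-1.3,-0.0],0.07],[0.2,[-0.8,-1.3,-0.0],0.07],[0.2,[-0.8,-1.2,-0.0],0.07],[0.2,[-0.9,-1.1,-0.0],0.07]]
[[0.2,[-1.0,-1.1,-0.0],0.07],[0.2,[-1.1,-1.0,-0.0],0.07],[0.2,[-1.1,-0.9,-0.0],0.07],[0.2,[-1.2,-0.8,-0.0],0.07],[0.2,[-1.3,-0.8,-0.0],0.07]]
[[0.2,[-1.3,-0.7,-0.1],0.07],[0.2,[-1.4,-0.6,-0.0],0.07],[0.2,[-1.4,-0.5,-0.1],0.07],[0.2,[-1.4,-0.3,-0.0],0.06],[0.2,[-1.4,-0.3,-0.1],0.07]]
end [540.2 100.1 260.4] -1.385
[[0.2,[-1.8,-0.6,0.0],-0.0],[0.2,[-1.8,-0.7,0.0],-0.0],[0.2,[-1.8,-0.6,0.0],-0.0],[0.2,[-1.8,-0.7,0.0],-0.0],[0.2,[-1.8,-0.6,0.0],-0.0]]
[[0.2,[-1.7,-0.7,0.0],-0.0],[0.2,[-1.8,-0.6,0.0],-0.0],[0.2,[-1.7,-0.7,0.0],-0.0]]
end [565.1 249.3 260.4] -1.385
```

>>> arm_command([
  [0.2, [-0.1, -1.5, 0], 0.07],
  [0.2, [-0.2, -1.5, 0], 0.07],
  [0.2, [-0.3, -1.4, 0], 0.07],
  [0.2, [-0.4, -1.4, 0], 0.07],
  [0.2, [-0.5, -1.4, 0], 0.07],
])

```text
clock: 10.02
eef_pos: [552.2, -119.8, 255.6]
eef_rot: [3.141, 0.003, -0.349]
wrist_force: [0.1, -0.3, -2.1]
finger_gap: 25.1
```

>>> arm_command([
  [0.2, [-0.6, -1.4, 0], 0.07],
  [0.2, [-0.7, -1.3, 0], 0.07],
  [0.2, [-0.8, -1.3, 0], 0.07],
  [0.2, [-0.8, -1.2, 0], 0.07],
  [0.2, [-0.9, -1.1, 0], 0.07],
])

```text
clock: 10.43
eef_pos: [547.7, -45.9, 255.6]
eef_rot: [3.14, 0.002, -0.698]
wrist_force: [-0.2, -0.2, -1.5]
finger_gap: 24.9
```

>>> arm_command([
  [0.2, [-1.0, -1.1, 0], 0.07],
  [0.2, [-1.1, -1.0, 0], 0.07],
  [0.2, [-1.1, -0.9, 0], 0.07],
  [0.2, [-1.2, -0.8, 0], 0.07],
  [0.2, [-1.3, -0.8, 0], 0.07],
])

```text
clock: 10.85
eef_pos: [543.5, 27.4, 255.6]
eef_rot: [3.139, 0.001, -1.049]
wrist_force: [-0.4, -0.2, -2.1]
finger_gap: 25.0
```

>>> arm_command([
  [0.2, [-1.3, -0.7, -0.1], 0.07],
  [0.2, [-1.4, -0.6, 0], 0.07],
  [0.2, [-1.4, -0.5, -0.1], 0.07],
  [0.2, [-1.4, -0.3, 0], 0.06],
  [0.2, [-1.4, -0.3, -0.1], 0.07],
])

```text
clock: 11.27
eef_pos: [539.4, 100.8, 258.5]
eef_rot: [3.139, 0.0, -1.388]
wrist_force: [-0.4, 0.0, -0.4]
finger_gap: 25.5
```

```bash
python3 tilt.py
python3 - <<'E'
from h import *
print(manip.read_state()['eef_pos'],manip.read_state()['eef_rot'])
plan([565,249.5,260],-1.38,0.2,9)
E
```

```text
zrange -64.0802753553745 259.45106969918913
barrel 4708 [-7.6800e-01 -1.8434e+01  5.2600e-01  1.0000e-03] deg 30.149520404149328 0.32456620858235574
head axial from grasp [-40.5 -38.  -33.9  46.4  70.9  76.   79.5] 4205
[539.3874422  102.77240192 258.79788704] [ 3.13908713e+00  8.33250963e-04 -1.39231163e+00]
[[0.2,[-1.6,-0.6,-0.0],-0.0],[0.2,[-1.5,-0.6,-0.0],-0.0],[0.2,[-1.6,-0.6,-0.0],-0.0],[0.2,[-1.5,-0.6,-0.0],-0.0],[0.2,[-1.6,-0.5,-0.0],-0.0]]
[[0.2,[-1.5,-0.6,-0.0],-0.0],[0.2,[-1.6,-0.5,-0.0],-0.0],[0.2,[-1.5,-0.6,-0.1],-0.01],[0.2,[-1.6,-0.5,-0.0],-0.0]]
end [564.6 249.6 259.8] -1.382
```

>>> arm_command([
  [0.2, [-1.6, -0.6, 0], 0],
  [0.2, [-1.5, -0.6, 0], 0],
  [0.2, [-1.6, -0.6, 0], 0],
  [0.2, [-1.5, -0.6, 0], 0],
  [0.2, [-1.6, -0.5, 0], 0],
])

```text
clock: 11.73
eef_pos: [554.1, 182.5, 258.7]
eef_rot: [3.139, -0.0, -1.384]
wrist_force: [0.6, -0.6, -2.1]
finger_gap: 25.4
```

>>> arm_command([
  [0.2, [-1.5, -0.6, 0], 0],
  [0.2, [-1.6, -0.5, 0], 0],
  [0.2, [-1.5, -0.6, 0], 0],
  [0.2, [-1.4, -0.5, 0], 0],
  [0.2, [0, 0, 0], 0],
])

```text
clock: 12.15
eef_pos: [564.4, 246.9, 258.3]
eef_rot: [3.139, -0.0, -1.382]
wrist_force: [0.5, 0.1, -1.9]
finger_gap: 24.9
```

```bash
python3 look.py s8
python3 - <<'E'
from h import *
s=manip.read_state();im,d=manip.camera('wrist');cv2.imwrite('pics/w8.png',im[:,:,::-1])
np.save('pics/w8d.npy',d)
im,d=manip.camera('side');cv2.imwrite('pics/s8b.png',cv2.resize(im[130:290,60:260],None,fx=3.5,fy=3.5)[:,:,::-1])
E
python3 tilt.py
```

```text
[564.4 246.9 258.3] [ 3.139 -0.    -1.382] 24.93329340243374 [ 0.5  0.1 -1.9] 12.15
crop 124 149
zrange -63.81557554066951 259.8019108125355
barrel 4650 [ 1.2460e+00 -1.8236e+01  5.2700e-01  2.0000e-03] deg 30.178566476690126 0.3165102540116198
head axial from grasp [-40.4 -37.8 -33.3  46.5  76.9 199.3 220.9] 4472
```

View pics/s8b.png

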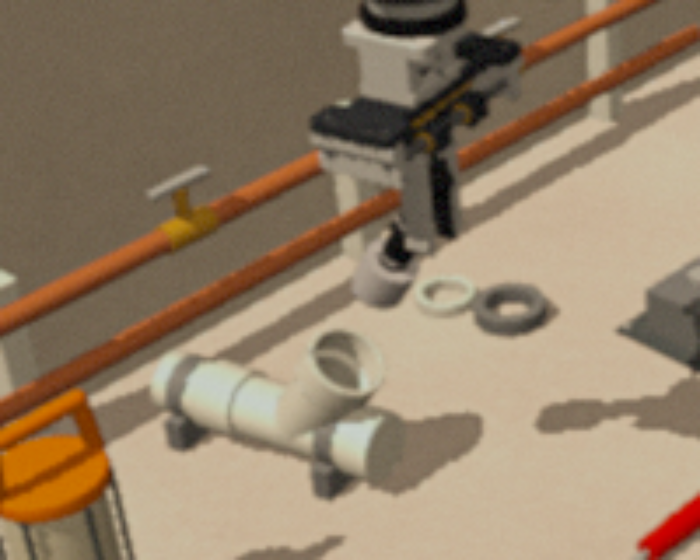

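View pics/w8.png

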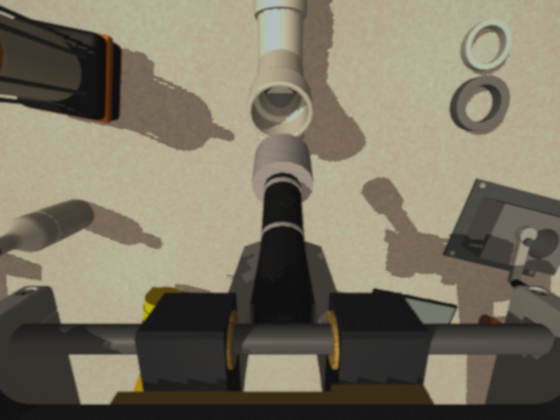

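The torch (lens end near (283,150)) is lined up with the drain axis and the mouth at (280,108). I'll refine the mouth position from the wrist depth.

```bash
cat > fin.py <<'E'
from h import *
from scipy.optimize import least_squares
s=manip.read_state();R=Rn.from_euler('xyz',s['eef_rot']).as_matrix()
yaw=0.19;a=np.radians(35);ax=np.array([-np.sin(a)*np.cos(yaw),-np.sin(a)*np.sin(yaw),np.cos(a)])
e=np.array([-np.sin(yaw),np.cos(yaw),0]);g=np.cross(ax,e)
im,d=manip.camera('wrist');W=cloud('wrist',d).reshape(-1,3);W=W[~np.isnan(W[:,0])]
M=np.array([658,267,127.])
for it in range(3):
    q=W-M;t=q@ax;r=np.hypot(q@e,q@g);k=W[(abs(t)<6)&(r>24)&(r<40)&(W[:,2]>85)]
    if len(k)<30:print('few');break
    c=np.stack([k@e,k@g],1)
    f=least_squares(lambda p:np.hypot(c[:,0]-p[0],c[:,1]-p[1])-31.5,[M@e,M@g],loss='soft_l1')
    M2=f.x[0]*e+f.x[1]*g+np.median(k@ax)*ax;print('mouth wrist',len(k),M2.round(1),np.median(abs(f.fun)));M=M2
th=np.radians(30.2);u=np.array([0,-np.sin(th),np.cos(th)])
lens=s['eef_pos']+R@(np.array([0.5,-17.4,-18.8])+85*u);zt=R@(-u)
for nm,m in (('overhead',np.array([658,267,127.])),('wrist',M)):
    q=lens-m;print(nm,'lens',lens.round(1),'x',q@e.round(1),'g',(q@g).round(1),'out',(q@ax).round(1),'ang',np.degrees(np.arccos(zt@ax)).round(1))
    des=m+60*ax;dt=R.T@(des-lens);print(' shift tool cm',(dt/10).round(2))
E
python3 fin.py
python3 - <<'E'
from h import *
# copper/drain axis yaw from wrist
s=manip.read_state();im,d=manip.camera('wrist');W=cloud('wrist',d).reshape(-1,3);W=W[~np.isnan(W[:,0])]
from scipy.optimize import least_squares
k=W[(W[:,2]>45)&(W[:,2]<80)&(W[:,0]>715)&(W[:,0]<850)&(abs(W[:,1]-290)<50)]
f=least_squares(lambda p:np.hypot((k[:,0]-770)*-np.sin(p[1])+(k[:,1]-p[0])*np.cos(p[1]),k[:,2]-45)-p[2],[288,.19,28],loss='soft_l1');print(len(k),f.x)
E
```

```text
mouth wrist 1124 [659.7 265.6 129.6] 1.0942964113003644
mouth wrist 1049 [659.5 265.6 129.6] 1.1467728670408874
mouth wrist 1044 [659.5 265.6 129.6] 1.153301308037877
overhead lens [623.8 255.  205. ] x -5.208732577668718 g -15.4 out 84.5 ang 4.9
 shift tool cm [-0.54 -0.15  2.89]
wrist lens [623.8 255.  205. ] x -3.478801268893937 g -12.9 out 83.1 ang 4.9
 shift tool cm [-0.37 -0.27  2.63]
2690 [2.86656843e+02 1.92991972e-01 2.91795558e+01]
```

>>> arm_command([
  [0.2, [-0.1, -0.1, 0.7], 0],
  [0.2, [-0.1, 0, 0.7], 0],
  [0.2, [-0.1, -0.1, 0.7], 0],
  [0.2, [-0.1, 0, 0.6], 0],
  [0.2, [0, 0, 0], 0],
])

```text
clock: 12.87
eef_pos: [565.5, 249.5, 231.5]
eef_rot: [3.139, -0.0, -1.385]
wrist_force: [-0.3, -0.0, -2.1]
finger_gap: 25.2
```

>>> arm_command([
  [0.2, [0, 0, 0], 0],
  [0.2, [0, 0, 0], 0],
  [0.2, [0, 0, 0], 0],
  [0.2, [0, 0, 0], 0],
  [0.2, [0, 0, 0], 0],
])

```text
clock: 13.28
eef_pos: [566.1, 249.5, 233.7]
eef_rot: [-3.141, 0.0, -1.385]
wrist_force: [-0.6, 0.9, -1.7]
finger_gap: 25.4
```

```bash
python3 tilt.py; python3 fin.py
python3 - <<'E'
from h import *
print(manip.read_state()['qd'].round(3))
im,d=manip.camera('side');cv2.imwrite('pics/s9.png',cv2.resize(im[130:290,60:260],None,fx=3.5,fy=3.5)[:,:,::-1])
im,d=manip.camera('top');cv2.imwrite('pics/t9.png',im[:,:,::-1])
E
```

```text
zrange -63.434865207050315 234.94730997086583
barrel 4806 [ 1.0470e+00 -1.7865e+01  5.2500e-01  1.0000e-03] deg 30.102106170542804 0.31589266493006996
head axial from grasp [-39.6 -36.3 -30.8  48.  178.1 187.9 195.9] 5340
mouth wrist 1240 [659.4 265.8 129.1] 1.1089340769200913
mouth wrist 1176 [659.3 265.7 129.1] 1.1453656713152576
mouth wrist 1175 [659.3 265.7 129.1] 1.1492782275781188
overhead lens [625.3 260.1 179. ] x -0.3651391975344609 g -2.4 out 61.8 ang 4.8
 shift tool cm [-0.06  0.1   0.29]
wrist lens [625.3 260.1 179. ] x 1.1478140313033238 g -0.4 out 60.7 ang 4.8
 shift tool cm [ 0.09 -0.01  0.08]
[ 0.001  0.002  0.     0.001 -0.001  0.001]
```

View pics/s9.png

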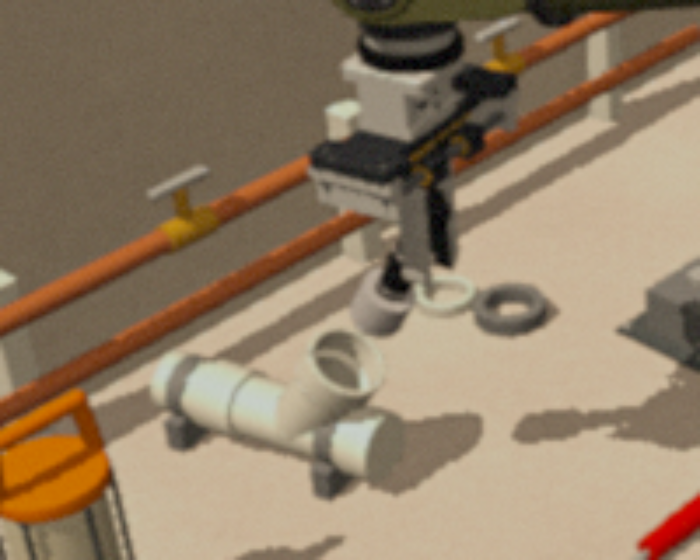

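View pics/t9.png

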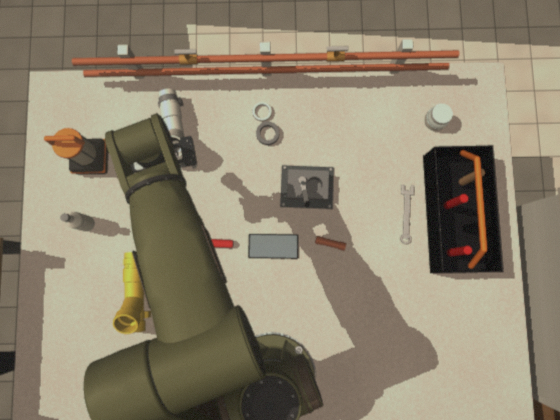

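The side view shows the lens in line with the mouth and clear of it. In the top view the lever is still open and the bystanders haven't moved. Handing in.

```bash
python3 -c "
from cell import manip
print(manip.sign_off())"
```

```text
the job is handed in; nothing more can be done
None
```

I swung the lever to its stop, drew the torch out of the dock, and handed in with it held steady about 6 cm from the drain mouth. The sign-off reports no verdict, so the results below are from my own last checks.

- **Lever:** with the fingers around the peg, I pushed it round until it resisted with a few newtons. The peg then sat at about (498, -111) mm, about 190° from the pivot in world terms, which is the stop. The last top view shows the lever still open.
- **Tilting the torch:** the tool can only turn about its own vertical axis. I lifted the torch until just the rim of its head was in the well, eased the grip to 6 N, and moved the hand sideways so the well wall tilted it in the pads. I then gripped at 50 N.
- **Final pose:**
  - The lens is about 61 mm out from the mouth and within about 3 mm of the branch axis.
  - It is about 179 mm above the board.
  - The torch axis is about 5° off the branch axis, against a limit of about 14°.
- **Steadiness and clearance:** joint speeds were near zero. The wrist force was close to the torch's weight, so I saw no sign of contact with the pipe or dock. The bystanders in view had not visibly moved.

Two checks did not come out as planned:

- **Tilt angle:** the torch sits at about 30° rather than 35°.
- **Grip position:** it pivoted higher in the fingers than intended, so the barrel is about 15 mm off the centre of the pads. The tilt and grip stayed constant throughout the carry.

The overhead and wrist cameras agreed on the mouth position to about 2–3 mm.

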